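# Load U-bent tubes into the clamping fixture and drive their clamp pins

### The arm

A 7-joint arm with a two-finger parallel gripper is mounted at the origin on a cart in front of the work surface, level with it; the furniture and walls round the work are solid. World frame = base frame: x ahead of the robot, y to its left, z up, the work surface at z = 0. Lengths are in m, angles in degrees, forces in N, time in s.
With the tool pointing down it reaches from about 0.4 to 0.925 m from the base axis. Payload 5.6 kg.
Tool frame: the origin (TCP) lies where the fingers leave the gripper's body, on its centre line; the fingertips stand 73 mm ahead of it and the grasp point (between the pads) lies 54 mm ahead of it (bot.tip_extent is the distance from the TCP to the fingertips, in m); z points along the fingers, y is the line along which they close (so a half turn about z gives the same grasp; the last joint's range is limited). The gripper opens to 85 mm and grips with 20 to 120 N. Pads are 22 mm wide; open, the fingers measure 114 mm over their backs; the gripper's body (76 mm by 85 mm) begins 54 mm behind the grasp point. The pads swing forward as they close: fully open they stand 13 mm farther back than shut.
Start: joints at [-69.041, 26.786, -0.665, 91.828, 0.344, 61.387, -3.226], TCP at [0.258, 0.596, 0.304] pointing down, gripper open.
Joint ranges: [-144.91, 144.91], [-17.63, 115.5], [-89.93, 88.59], [15.96, 139.68], [-74.01, 254.01], [8.47, 105.57], [-167.45, 167.45]. Speed limits (degrees/s): [147.25, 147.25, 180, 180, 180, 180, 180].

### API

Orientations are given as [roll, pitch, yaw] about the fixed x, y, z axes, in that order (R = Rz(yaw) Ry(pitch) Rx(roll)).
In Python, from station import telemetry, get_image, camera_model, job_done, bot gives the robot as it stands.
- The arm moves only by the shell command python3 -m handwheel 'ROWS' [FORCE]. ROWS is JSON, a list of rows, each a list of 3 entries, a list of its own where there are three numbers: the shift along the world's x, y, z in mm, then the turn, a rotation vector about the world's x, y, z in degrees, then the gripper's target within -1 to 1 (shut at 1, half-way at 0, fully open at -1). In form: [[[tx, ty, tz], [rx, ry, rz], jaw], ...]. A call has 1 to 8 rows; each row shifts and turns the commanded pose from where the row before left it; what a row does not reach is not made up. A row lasts 1/8 s, in which the tool goes at most 62.5 mm and 10.7 degrees, less where a joint would pass 70% of its speed; a pose out of reach is approached as far as the arm can. A call with a gripper value outside its range is refused whole. The fingers move at their own pace and stop on an object; FORCE is the grip in N (left out, the last holds). Time passes only in rows, so rows that do not move let the fingers close. It gives the time, the measured TCP pose, the force, the opening and the grip force at its end, in the units of the state.
- telemetry.get_obs(): the state, without advancing time (a new reading comes with each control period).
- get_image(name): name is "scene" or "top" or "wrist"; returns (picture, depth): 420x560x3 uint8, blue, green, red; 420x560 float32, m along the optical axis (not along the pixel's ray), 0 where there is no reading.
- camera_model(name): a dict with "fx", "fy", "cx", "cy" (pixels), "R" (3x3) and "t" (3): a world point X has camera coordinates R X + t; the wrist camera has in their place "hand_eye" (4x4, takes a point from camera to tool coordinates, whose origin is the TCP and whose axes are the flange's). Camera axes: x right, y down, z forward; pixel columns grow to the right and rows downward; lengths in m; the calibration is good to about 2 mm. A picture is of the moment at which its call begins: read the wrist's pose just before it. camera_model takes no time and is no camera call.
- job_done(): hands the job in; it is judged then, once.
The state is a dict: "time": time; "joint_pos": joint angles; "joint_vel": joint speeds; "joint_torque": joint torques, N m; "tool_pos": TCP position; "tcp_rot": TCP orientation; "contact_force": force on the tool from outside, world axes, zero at the start; "wrist_torque": the same for the moment, N m; "opening": finger opening in m; "grasp_force": force on a finger pad.
Only numpy, scipy, OpenCV 4.12 (cv2) and the standard library are available. Lean on these libraries where they do the work, as an engineer would, in place of code of your own. Each camera call takes 0.05 s, during which the arm holds its last target. There are 200 camera calls.

### The job

Get the clamping fixture ready for end marking: turn every U-bent tube that is out on the desk so that its open ends face the end stop, lay both ends in the two notches of the station of its colour and slide it back under the pin bar until the ends butt against the stop. Then, holding the mallet, drive both clamp pins of each loaded station down on to the tube with the mallet's face (never with the gripper itself), leaving the pins of an empty station up. Finally stand the mallet back on its round rubber pad, upright on its face as you found it, and leave the two vials behind the fixture alone.

Things in the scene. Friction and masses are not known exactly. Their poses are not given: they have to be found in the camera images.
- fixture: Clamping fixture fixed to the desk: dark steel base 140 (x) by 268 (y) by 10 mm; stations red (-y side), blue, yellow (+y side). Origin: under its middle, desk height; x points from the front to the end stop (plate with its face at x = 63 mm). On the plate a bar with the pins spans x = 49 to 71 mm, 55 to 69 mm above the desk, so a tube's ends must be slid in under it from the front.
- pad: Flat round black rubber pad, 54 mm across, 2 mm thick, fixed on the desk in front of the fixture: the mallet's place. Origin: middle of its underside.
- mallet_head (a point): Middle of the head of a small 0.3 kg mallet: a steel cylinder 34 mm across and 58 mm long along z with a white nylon face at each end, 29 mm above and below this point. It stands on one face on its pad, handle level, pointing along -x of this frame.
- mallet_grip (a point): Point on the middle line of the mallet's wooden handle, 42 mm from the head's middle, 31 mm above the desk: a good place to grasp it from above. The handle is 18 mm wide (y), 20 mm high (z) and reaches from 17 to 124 mm from the head's middle along -x.
- tube_red_back (a point): Middle of the back (closed side) of the U-bent tube with red bands, on the tube's middle line; None if absent. 10 mm round steel tube, 90 g, flat U lying on the desk: the back runs along y, two straight legs 44 mm apart run along +x to ends 85 mm from the back's middle line (bends of about 12 mm radius). Either face may be up. Grasp the back here, one finger inside the U.
- tube_red_end_a (a point): Point on the middle line of the red tube's +y leg, 7 mm short of its open end (where the pin presses when home); None if absent.
- tube_red_end_b (a point): The same on the -y leg of the red tube.
- station_red (a point): Where the middle of the red tube's back is when home (37 mm above the desk, axes as the fixture's, tube x along this x). Its notched blocks, 28 mm wide, tops 46 mm up, lie 57 to 83 mm along +x at y +-22 mm: notches 13 mm wide, floor 32 mm up, widening to 25 mm at the top. Round posts 18 mm along +x hold up the legs. Lay it in 18 to 22 mm nearer the front, then slide it +x to the stop.
- pin_red_a: Clamp pin over the +y notch of the red station. Origin: middle of the top of its 18 mm round head, 91.5 mm above the desk when up (as at the start), 12 mm lower when its tip rests on a seated tube, 14.5 mm lower when bottomed. A spring ring holds it with about 5 N of friction: 8 to 15 N drives it down; it stays where it is left.
- pin_red_b: Clamp pin over the -y notch of the red station. Origin: middle of the top of its 18 mm round head, 91.5 mm above the desk when up (as at the start), 12 mm lower when its tip rests on a seated tube, 14.5 mm lower when bottomed. A spring ring holds it with about 5 N of friction: 8 to 15 N drives it down; it stays where it is left.
- tube_blue_back (a point): Middle of the back (closed side) of the U-bent tube with blue bands, on the tube's middle line; None if absent. 10 mm round steel tube, 90 g, flat U lying on the desk: the back runs along y, two straight legs 52 mm apart run along +x to ends 85 mm from the back's middle line (bends of about 12 mm radius). Either face may be up. Grasp the back here, one finger inside the U.
- tube_blue_end_a (a point): Point on the middle line of the blue tube's +y leg, 7 mm short of its open end (where the pin presses when home); None if absent.
- tube_blue_end_b (a point): The same on the -y leg of the blue tube.
- station_blue (a point): Where the middle of the blue tube's back is when home (37 mm above the desk, axes as the fixture's, tube x along this x). Its notched blocks, 28 mm wide, tops 46 mm up, lie 57 to 83 mm along +x at y +-26 mm: notches 13 mm wide, floor 32 mm up, widening to 25 mm at the top. Round posts 18 mm along +x hold up the legs. Lay it in 18 to 22 mm nearer the front, then slide it +x to the stop.
- pin_blue_a: Clamp pin over the +y notch of the blue station. Origin: middle of the top of its 18 mm round head, 91.5 mm above the desk when up (as at the start), 12 mm lower when its tip rests on a seated tube, 14.5 mm lower when bottomed. A spring ring holds it with about 5 N of friction: 8 to 15 N drives it down; it stays where it is left.
- pin_blue_b: Clamp pin over the -y notch of the blue station. Origin: middle of the top of its 18 mm round head, 91.5 mm above the desk when up (as at the start), 12 mm lower when its tip rests on a seated tube, 14.5 mm lower when bottomed. A spring ring holds it with about 5 N of friction: 8 to 15 N drives it down; it stays where it is left.
- tube_yellow_back (a point): Middle of the back (closed side) of the U-bent tube with yellow bands, on the tube's middle line; None if absent. 10 mm round steel tube, 90 g, flat U lying on the desk: the back runs along y, two straight legs 60 mm apart run along +x to ends 85 mm from the back's middle line (bends of about 12 mm radius). Either face may be up. Grasp the back here, one finger inside the U.
- tube_yellow_end_a (a point): Point on the middle line of the yellow tube's +y leg, 7 mm short of its open end (where the pin presses when home); None if absent.
- tube_yellow_end_b (a point): The same on the -y leg of the yellow tube.
- station_yellow (a point): Where the middle of the yellow tube's back is when home (37 mm above the desk, axes as the fixture's, tube x along this x). Its notched blocks, 28 mm wide, tops 46 mm up, lie 57 to 83 mm along +x at y +-30 mm: notches 13 mm wide, floor 32 mm up, widening to 25 mm at the top. Round posts 18 mm along +x hold up the legs. Lay it in 18 to 22 mm nearer the front, then slide it +x to the stop.
- pin_yellow_a: Clamp pin over the +y notch of the yellow station. Origin: middle of the top of its 18 mm round head, 91.5 mm above the desk when up (as at the start), 12 mm lower when its tip rests on a seated tube, 14.5 mm lower when bottomed. A spring ring holds it with about 5 N of friction: 8 to 15 N drives it down; it stays where it is left.
- pin_yellow_b: Clamp pin over the -y notch of the yellow station. Origin: middle of the top of its 18 mm round head, 91.5 mm above the desk when up (as at the start), 12 mm lower when its tip rests on a seated tube, 14.5 mm lower when bottomed. A spring ring holds it with about 5 N of friction: 8 to 15 N drives it down; it stays where it is left.
- vial_a: Small glass sample vial with a white cap, 18 mm across, 44 mm tall, standing on the desk behind the fixture: a bystander, leave it alone. Origin: middle of its underside.
- vial_b: Small brown glass sample vial with a black cap, 18 mm across, 44 mm tall, standing on the desk behind the fixture: a bystander, leave it alone. Origin: middle of its underside.
There are look-alikes about, which are no part of the job. Leave any brown look-alike of the part that bears tube_blue_back alone.

How it is judged:
By the outcome, as a careful person would: the job done as asked, in the order asked, and still so for the second after the job is handed in, with the robot touching nothing.
Of tube_red, tube_blue, tube_yellow only 2 to 3 are there at a start; the rules pass over those that are not, and their reading is None.
At some moment in a run one of tube_red, tube_blue, tube_yellow may be knocked a few centimetres aside while the robot is not near it.
It also fails if it takes over 210 s, if anything falls off the work surface, if the arm or the gripper's body presses on something with over 40 N, if the wrist force passes 120 N, or if a joint passes its speed limit or range.

## Working session

There is one attempt and no reset: what is moved stays moved. The work goes in short steps, Python scripts to look and compute and a shell command to move; the robot and the scene stay as the last step left them, time stands still between calls to the robot, and variables do not carry over. Pictures are saved under pics/ and viewed, at most 14 in all, crops included, and the job is handed in when it is done.

```bash
mkdir -p pics; ls; cat > h.py <<'E'
import numpy as np,cv2
from station import telemetry,get_image,camera_model,job_done,bot
from scipy.spatial.transform import Rotation as Ro
def cam(n,obs=None):
    m=camera_model(n)
    K=np.array([[m['fx'],0,m['cx']],[0,m['fy'],m['cy']],[0,0,1]])
    if 'R' in m: return K,np.array(m['R']),np.array(m['t'])
    T=np.eye(4);T[:3,:3]=Ro.from_euler('xyz',obs['tcp_rot'],degrees=True).as_matrix();T[:3,3]=obs['tool_pos']
    W=np.linalg.inv(T@np.array(m['hand_eye']));return K,W[:3,:3],W[:3,3]
def ray(c,uv,z):
    K,R,t=c; uv=np.atleast_2d(uv).astype(float)
    d=(R.T@np.linalg.inv(K)@np.c_[uv,np.ones(len(uv))].T).T; o=-R.T@t
    return o+d*((z-o[2])/d[:,2])[:,None]
def pix(c,X):
    K,R,t=c; p=(K@(R@np.atleast_2d(X).T+t[:,None])).T; return p[:,:2]/p[:,2:]
def shot(n,f=None):
    o=telemetry.get_obs(); im,d=get_image(n); c=cam(n,o)
    if f: cv2.imwrite('pics/'+f,im); np.save('pics/'+f[:-4]+'.npy',d)
    return im,d,c
E
python3 - <<'E'
from h import *
for n in('top','scene','wrist'):
    im,d,c=shot(n,n+'0.png'); print(n,c[0][0,0],(-c[1].T@c[2]).round(3),c[1][2].round(2))
print(telemetry.get_obs())
E
```

```text
pics
top 497.2463953867203 [0.416 0.109 0.984] [ 0.14 -0.01 -0.99]
scene 476.9714053624477 [0.038 0.442 0.694] [ 0.62 -0.37 -0.69]
wrist 293.79928176670273 [0.189 0.627 0.372] [ 0.27 -0.12 -0.96]
{'time': 0.15, 'joint_pos': array([-69.04086396,  26.82581319,  -0.6644468 ,  91.86908434,
         0.34102639,  61.38740317,  -3.22617827]), 'joint_vel': array([-0.08555689, -0.09039656, -0.00706391, -0.21104912,  0.07691323,
       -0.02273494, -0.08543062]), 'joint_torque': array([-1.48105405e-04, -5.32792246e+01,  2.06854631e-02, -2.51552421e+01,
        1.12796354e-02,  5.62931717e-03, -6.81518500e-06]), 'tool_pos': array([0.25829498, 0.59611002, 0.30313912]), 'tcp_rot': array([-1.79919768e+02,  3.82517700e-03,  1.56571368e+02]), 'contact_force': array([-0.26950169,  0.05356431,  0.17735219]), 'wrist_torque': array([ 0.04119479,  0.04889124, -0.04747972]), 'grasp_force': 0.0, 'opening': 0.08544288668350257}
```

View pics/top0.png

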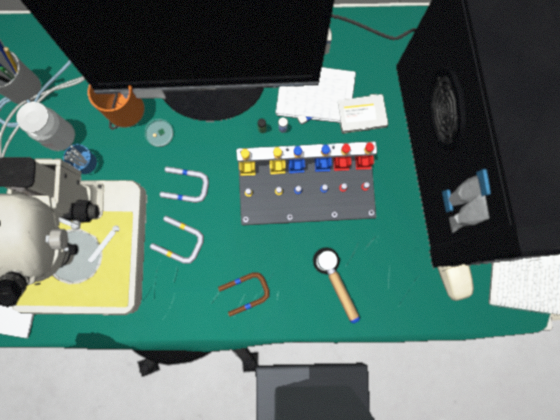

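View pics/scene0.png

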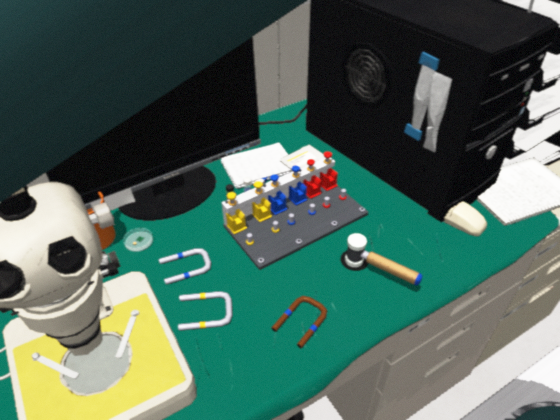

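Top view shows the blue-banded steel U at (185,184), the yellow-banded U at (180,240), and the brown look-alike with blue bands at (245,292). It also shows the mallet head at (327,260) with its handle toward (355,318), and the fixture at (307,185) with pins along row ~155. I see no red-banded tube. Candidates for tube_blue are the steel U (185,184) and the brown U (245,292), and by the description I take the steel one. I'll check it in a close crop.

```bash
python3 - <<'E'
from h import *
im=cv2.imread('pics/top0.png'); 
a=cv2.resize(im[160:275,145:275],None,fx=4,fy=4,interpolation=cv2.INTER_CUBIC)
cv2.imwrite('pics/c1.png',a)
a=cv2.resize(im[130:330,230:390],None,fx=3.0,fy=3.0,interpolation=cv2.INTER_CUBIC);cv2.imwrite('pics/c2.png',a)
c=cam('top'); hsv=cv2.cvtColor(im,cv2.COLOR_BGR2HSV)
print('grid',ray(c,[[185,184],[180,240],[245,292],[327,260],[238,152],[376,143]],0.0).round(3))
ms={'blue':((105,140,60),(125,255,255)),'yellow':((22,120,100),(34,255,255)),'red':((0,170,90),(4,255,255)),'red2':((172,150,90),(180,255,255))}
for k,(lo,hi) in ms.items():
    m=cv2.inRange(hsv,lo,hi); n,l,s,ce=cv2.connectedComponentsWithStats(m)
    print(k,[(ce[i].round(1).tolist(),int(s[i,4])) for i in range(1,n) if s[i,4]>4 and 140<ce[i][0]<400])
E
```

```text
grid [[ 0.626  0.287  0.   ]
 [ 0.513  0.296  0.   ]
 [ 0.408  0.169  0.   ]
 [ 0.467  0.006  0.   ]
 [ 0.69   0.179 -0.   ]
 [ 0.703 -0.103  0.   ]]
blue [([308.4, 118.1], 7), ([325.3, 148.8], 48), ([297.5, 150.2], 50), ([296.4, 165.6], 207), ([322.6, 164.1], 216), ([184.4, 171.8], 15), ([322.6, 190.4], 7), ([297.2, 192.3], 9), ([179.7, 196.9], 14), ([237.4, 280.9], 19), ([247.4, 305.9], 21), ([355.1, 320.4], 19)]
yellow [([277.1, 152.0], 58), ([244.7, 153.4], 60), ([246.9, 168.2], 211), ([277.3, 166.4], 216), ([278.2, 193.1], 13), ([248.4, 194.9], 10), ([182.1, 225.7], 19), ([168.9, 253.3], 20)]
red [([369.2, 146.8], 44), ([345.6, 147.9], 42), ([341.9, 162.9], 196), ([363.9, 161.8], 201)]
red2 []
```

View pics/c1.png

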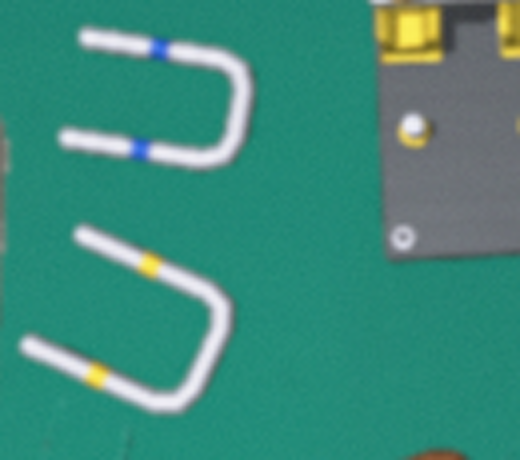

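View pics/c2.png

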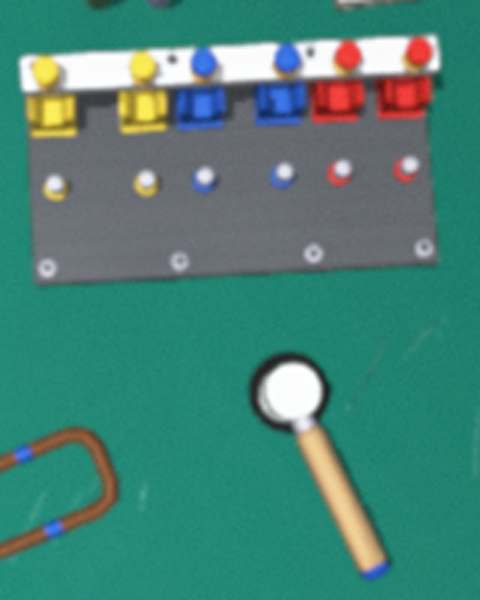

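The crops confirm it: steel with blue bands (crop 150,95 → top ~(185,184)), steel with yellow bands below it, and the brown one only at the lower left. No red tube is present. Next I measure poses.

```bash
cat >> h.py <<'E'
def tube(im,c,roi,z=0.005,wl=None):
    u0,v0,u1,v1=roi; hsv=cv2.cvtColor(im,cv2.COLOR_BGR2HSV)
    m=np.zeros(im.shape[:2],np.uint8); m[v0:v1,u0:u1]=((cv2.inRange(hsv,(40,90,0),(100,255,255))==0)*255)[v0:v1,u0:u1]
    n,l,s,_=cv2.connectedComponentsWithStats(m); i=1+np.argmax(s[1:,4]); v,u=np.nonzero(l==i)
    P=ray(c,np.c_[u,v],z)[:,:2]; r=cv2.minAreaRect((P*1000).astype(np.float32))
    B=cv2.boxPoints(r)/1000; ctr=np.array(r[0])/1000; cen=P.mean(0)
    e=[B[1]-B[0],B[2]-B[1]]; L=max(e,key=np.linalg.norm); ax=L/np.linalg.norm(L)
    # centroid lies towards the back
    if (cen-ctr)@ax>0: ax=-ax
    back=ctr-ax*(np.linalg.norm(L)/2-0.005)
    return back,np.degrees(np.arctan2(ax[1],ax[0])),r[1],s[i,4]
E
python3 - <<'E'
from h import *
im=cv2.imread('pics/top0.png');c=cam('top')
for k,r in (('blue',(152,160,215,208)),('yel',(146,210,212,272))):
    b,a,d,n=tube(im,c,r); print(k,b.round(4),round(a,1),d,n)
hsv=cv2.cvtColor(im,cv2.COLOR_BGR2HSV)
pins=np.array([[244.7,153.4],[277.1,152],[297.5,150.2],[325.3,148.8],[345.6,147.9],[369.2,146.8]])
X=ray(c,pins,0.089)[:,:2]; print(X.round(4)); 
p=np.polyfit(X[:,1],X[:,0],1); yaw=np.degrees(np.arctan(-p[0])); print('yaw',yaw)
# mallet
m=cv2.inRange(hsv,(0,0,150),(180,60,255)); n,l,s,ce=cv2.connectedComponentsWithStats(m)
print([(ce[i],s[i]) for i in range(1,n) if abs(ce[i][0]-327)<12 and abs(ce[i][1]-260)<12])
m=cv2.inRange(hsv,(8,60,120),(24,255,255));m[:,:320]=0;m[:260]=0;m[:,370:]=0;n,l,s,ce=cv2.connectedComponentsWithStats(m);i=1+np.argmax(s[1:,4]);v,u=np.nonzero(l==i)
Q=ray(c,np.c_[u,v],0.04)[:,:2];r=cv2.minAreaRect((Q*1000).astype(np.float32));print('handle',r,Q.mean(0))
w=cv2.PCACompute(Q,mean=None)[1][0];print(np.degrees(np.arctan2(w[1],w[0])))
E
```

```text
blue [0.616  0.2456] 79.4 (93.81153106689453, 64.38703918457031) 627
yel [0.4941 0.2621] 64.7 (92.82386779785156, 72.96803283691406) 691
[[ 0.6625  0.1604]
 [ 0.6638  0.1003]
 [ 0.6664  0.0624]
 [ 0.6679  0.0107]
 [ 0.6687 -0.027 ]
 [ 0.6698 -0.0709]]
yaw 1.8906548298836396
[(array([326.89411765, 261.23823529]), array([317, 251,  20,  24, 340], dtype=int32))]
handle ((398.19708251953125, -16.646137237548828), (91.55825805664062, 17.28927230834961), 23.95487403869629) [ 0.39723939 -0.01714751]
24.12653579475137
```

```bash
python3 - <<'E'
from h import *
print(bot.tip_extent,[x for x in dir(bot) if x[0]!='_'])
c=cam('top'); K,R,t=c
print('head',ray(c,[[326.9,261.2]],0.060),'grip dir')
for n in('top','scene'):
    c=cam(n);K,R,t=c
    d=np.load(f'pics/{n}0.npy');v,u=np.nonzero((d>0)&(d<3));Z=d[v,u]
    P=(R.T@((np.linalg.inv(K)@np.c_[u,v,np.ones(len(u))].T)*Z-t[:,None])).T
    for x0 in np.arange(.2,.8,.1):
        print(n,round(x0,1),[int(1000*np.max(P[(P[:,0]>x0)&(P[:,0]<x0+.1)&(P[:,1]>y0)&(P[:,1]<y0+.1)][:,2],initial=-1)) for y0 in np.arange(-.4,.8,.1)])
E
```

```text
0.0726 ['IKError', 'tip_extent']
head [[0.46143429 0.01270996 0.06      ]] grip dir
top 0.2 [-733, -732, -733, -732, -732, -14, -10, -271, -274, -622, -733, -730, -732]
top 0.3 [15, 28, 4, 44, 4, 14, 9, 52, 327, 52, 14, -1000, -1000]
top 0.4 [226, 367, 366, 62, 64, 13, 14, 320, 352, 54, -1000, -1000, -1000]
top 0.5 [-1000, 367, 366, 17, 16, 34, 14, 311, 343, 286, -1000, -1000, -1000]
top 0.6 [-1000, 368, 366, 94, 94, 95, 13, 49, 288, 288, 29, -1000, -1000]
top 0.7 [-1000, 367, 367, 23, 109, 110, 110, 161, 243, 118, 99, -1000, -1000]
top 0.8 [-1000, -1000, 349, 58, 338, 341, 345, 352, 362, 155, 131, -1000, -1000]
scene 0.2 [-731, -736, -1000, -1000, -1000, -15, -9, -1000, -1000, -1000, -1000, -1000, -1000]
scene 0.3 [15, 25, 5, 44, 4, 13, 10, 51, 53, 50, -1000, -1000, -1000]
scene 0.4 [367, 367, 366, 62, 64, 13, 13, 320, 375, 351, 46, -1000, -1000]
scene 0.5 [367, 367, 366, 19, 18, 31, 13, 52, 370, 348, 7, -1000, -1000]
scene 0.6 [367, 367, 366, 94, 95, 94, 14, 48, 57, 49, 6, -1000, -1000]
scene 0.7 [-1000, 365, 366, 23, 103, 110, 114, 120, 179, -1000, 1, -1000, -1000]
scene 0.8 [-1000, -1000, 348, 19, 312, 284, 252, 219, 188, -1000, -1000, -1000, -1000]
```

```bash
python3 - <<'E'
from h import *
for n in('top','scene'):
    c=cam(n);K,R,t=c
    d=np.load(f'pics/{n}0.npy');v,u=np.nonzero((d>0)&(d<3));Z=d[v,u]
    P=(R.T@((np.linalg.inv(K)@np.c_[u,v,np.ones(len(u))].T)*Z-t[:,None])).T
    for x0 in np.arange(.25,.7,.05):
        q=P[(P[:,0]>x0)&(P[:,0]<x0+.05)&(P[:,2]>.08)&(P[:,1]>.22)]; print(n,round(x0,2),len(q),np.sort(q[:,1])[:4].round(3) if len(q) else'')
E
python3 -m handwheel '[[[0,-60,0],[0,0,0],-1],[[0,-60,0],[0,0,-6],-1],[[10,-60,0],[0,0,-6],-1],[[20,-55,0],[0,0,-6],-1],[[30,-50,0],[0,0,-6],-1],[[40,-45,0],[0,0,-6],-1],[[40,-40,0],[0,0,0],-1]]'
```

```text
top 0.25 0 
top 0.3 0 
top 0.35 3 [0.457 0.458 0.459]
top 0.4 1283 [0.425 0.425 0.425 0.425]
top 0.45 2762 [0.395 0.396 0.396 0.396]
top 0.5 2476 [0.396 0.396 0.397 0.397]
top 0.55 2584 [0.402 0.402 0.402 0.402]
top 0.6 902 [0.438 0.438 0.438 0.438]
top 0.65 0 
scene 0.25 0 
scene 0.3 0 
scene 0.35 0 
scene 0.4 6820 [0.426 0.426 0.426 0.426]
scene 0.45 7006 [0.396 0.396 0.396 0.397]
scene 0.5 1310 [0.402 0.403 0.403 0.403]
scene 0.55 35 [0.402 0.403 0.403 0.403]
scene 0.6 0 
scene 0.65 0 
time: 1.02
tool_pos: [0.3992, 0.2247, 0.3042]
tcp_rot: [180.0, -0.0, 126.5]
contact_force: [0.4, 1.4, 0.6]
opening: 0.0853
grasp_force: 0.0
```

```bash
python3 -m handwheel '[[[45,5,0],[0,0,9],-1],[[45,5,0],[0,0,9],-1],[[45,5,-15],[0,0,9],-1],[[45,5,-20],[0,0,8],-1],[[37,0,-20],[0,0,8],-1],[[0,0,0],[0,0,0],-1]]'
python3 - <<'E'
from h import *
im,d,c=shot('wrist','w1.png');it,dt,ct=shot('top')
for k,r in (('blue',(152,160,215,208)),('yel',(146,210,212,272))):
    b,a,dd,n=tube(it,ct,r); print(k,b.round(4),round(a,1),dd,n,pix(c,[[*b,.005]]))
E
```

```text
time: 1.78
tool_pos: [0.6164, 0.2448, 0.2457]
tcp_rot: [-179.8, -0.2, 169.4]
contact_force: [-0.6, -0.0, -0.6]
opening: 0.0852
grasp_force: 0.0
blue [0.6689 0.2406] 179.7 (26.271459579467773, 35.58935546875) 120 [[284.98292215 237.54632328]]
yel [0.5604 0.2479] -0.1 (2.007392168045044, 0.0) 2 [[273.1375118  140.13234874]]
```

View pics/w1.png

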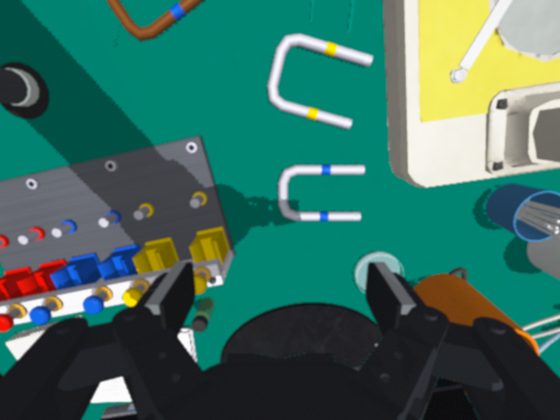

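Wrist view: the blue U is at (283–365, 165–222) with its back at (285,194), the yellow U is at (270–375, 35–127), and the brown one is at the top left. Measuring both from here.

```bash
cat >> h.py <<'E'
def wt(im,c,roi,z=0.005):
    b,a,d,n=tube(im,c,roi,z); return b,a,d,n
E
python3 - <<'E'
from h import *
im=cv2.imread('pics/w1.png'); c=cam('wrist',telemetry.get_obs())
for k,r in (('blue',(262,150,380,232)),('yel',(255,25,382,140))):
    b,a,d,n=tube(im,c,r); print(k,b.round(4),round(a,1),d,n)
E
```

```text
blue [0.6164 0.2491] 79.5 (92.99515533447266, 62.88414001464844) 1944
yel [0.4936 0.2648] 64.6 (92.98763275146484, 72.48026275634766) 2810
```

```bash
python3 -m handwheel '[[[0,4,-50],[0,0,0],-1],[[0,0,-50],[0,0,0],-1],[[0,0,-40],[0,0,0],-1],[[0,0,-20],[0,0,0],-1],[[0,0,-8],[0,0,0],-1],[[0,0,0],[0,0,0],-0.2]]' 60
python3 -m handwheel '[[[0,0,0],[0,0,0],0.3],[[0,0,0],[0,0,0],1],[[0,0,0],[0,0,0],1],[[0,0,0],[0,0,0],1],[[0,0,0],[0,0,0],1]]' 60
```

```text
time: 2.62
tool_pos: [0.6158, 0.2508, 0.082]
tcp_rot: [179.9, 0.1, 169.6]
contact_force: [-0.6, 0.6, 0.9]
opening: 0.0701
grasp_force: 0.0
time: 3.25
tool_pos: [0.6162, 0.2508, 0.0825]
tcp_rot: [179.9, 0.1, 169.6]
contact_force: [-1.9, -0.6, 8.1]
opening: -0.0001
grasp_force: 4.0
```

```bash
python3 -m handwheel '[[[0,0,3],[0,0,0],-0.2],[[0,0,0],[0,0,0],-0.2],[[0,0,0],[0,0,0],-0.2],[[0,0,-5],[0,0,0],-0.2],[[0,0,-4],[0,0,0],-0.2],[[0,0,0],[0,0,0],-0.2]]' 60
python3 - <<'E'
from h import *
im,d,c=shot('wrist','w2.png')
E
```

```text
time: 4.0
tool_pos: [0.615, 0.2502, 0.0741]
tcp_rot: [-180.0, -0.1, 169.6]
contact_force: [0.1, 0.8, 0.4]
opening: 0.051
grasp_force: 0.0
```

View pics/w2.png

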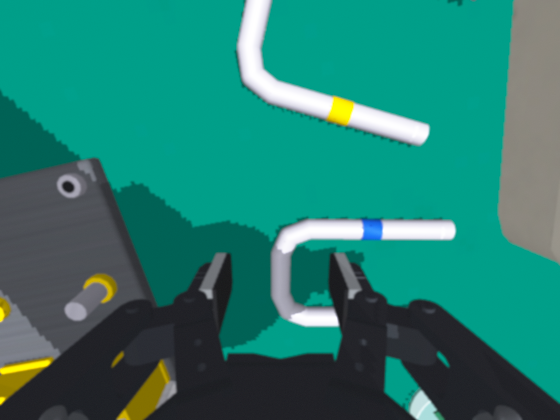

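The blue back at (282,275) lies between the fingers, so I close.

```bash
python3 -m handwheel '[[[0,0,1],[0,0,0],1],[[0,0,0],[0,0,0],1],[[0,0,0],[0,0,0],1],[[0,0,0],[0,0,0],1],[[0,0,20],[0,0,0],1],[[0,0,50],[0,0,0],1],[[0,0,20],[0,0,0],1],[[0,0,0],[0,0,0],1]]' 70
```

```text
time: 5.05
tool_pos: [0.6163, 0.2508, 0.1681]
tcp_rot: [179.9, 0.2, 169.6]
contact_force: [-0.4, -0.6, -1.2]
opening: 0.0065
grasp_force: 66.8
```

```bash
python3 -m handwheel '[[[-20,-20,30],[0,0,-9.7],1],[[-20,-30,0],[0,0,-9.7],1],[[-20,-30,0],[0,0,-9.7],1],[[-10,-30,0],[0,0,-9.7],1],[[0,-30,0],[0,0,-9.7],1],[[0,-30,0],[0,0,-9.7],1],[[0,-30,0],[0,0,-9.7],1],[[0,-18,0],[0,0,-9.7],1]]'
python3 -m handwheel '[[[0,0,0],[0,0,0],1],[[0,0,0],[0,0,0],1]]'
python3 - <<'E'
from h import *
im,d,c=shot('wrist','w3.png')
im,d,c=shot('scene','s3.png')
cv2.imwrite('pics/s3c.png',cv2.resize(im[100:320,160:440],None,fx=2.5,fy=2.5))
E
```

```text
time: 6.05
tool_pos: [0.5443, 0.0305, 0.1944]
tcp_rot: [-179.8, 0.1, 91.5]
contact_force: [-0.2, 0.3, -0.9]
opening: 0.0063
grasp_force: 66.8
time: 6.3
tool_pos: [0.545, 0.0336, 0.195]
tcp_rot: [-179.9, -0.0, 92.2]
contact_force: [-0.7, 0.8, -0.8]
opening: 0.0066
grasp_force: 66.8
```

View pics/w3.png

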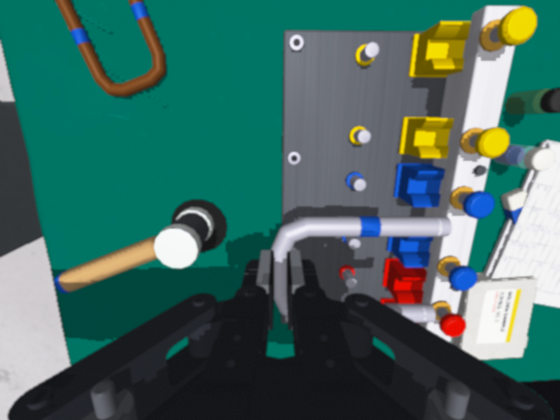

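View pics/s3c.png

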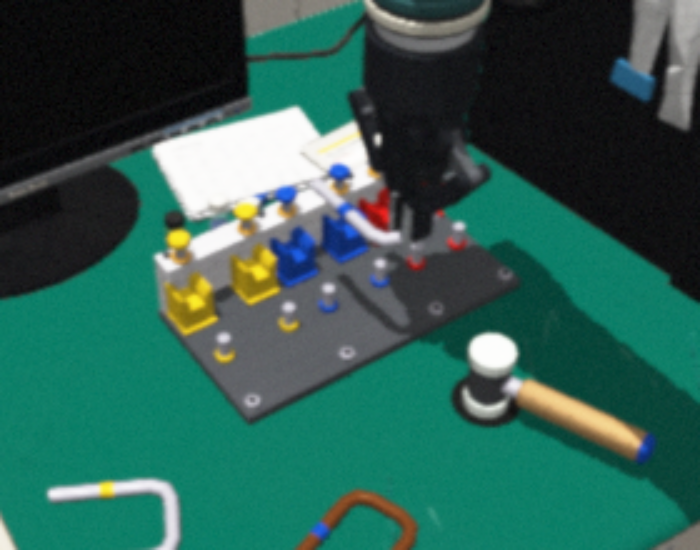

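Wrist view: the blue tube is held level with its back at (280,275) and its upper leg end at (450,227). The pin heads are at yellow (518,25),(491,142), blue (480,203),(462,275) and red (452,325). I refine the fixture and tube offset from it.

```bash
python3 - <<'E'
from h import *
im=cv2.imread('pics/w3.png'); o=telemetry.get_obs(); c=cam('wrist',o); hsv=cv2.cvtColor(im,cv2.COLOR_BGR2HSV)
P=[]
for k,lo,hi,pts in (('y',(20,120,120),(34,255,255),[(518,25),(491,142)]),('b',(105,140,80),(125,255,255),[(480,203),(462,275)]),('r',(0,170,120),(6,255,255),[(452,325)])):
    m=cv2.inRange(hsv,lo,hi);n,l,s,ce=cv2.connectedComponentsWithStats(m)
    for p in pts:
        i=l[p[1],p[0]]; X=ray(c,[ce[i]],0.0895)[0]; P.append(X[:2]); print(k,ce[i].round(1),s[i,4],X.round(4))
P=np.array(P);q=np.polyfit(P[:,1],P[:,0],1);print('yaw',np.degrees(np.arctan(-q[0])))
# tube leg centreline at z
z=o['tool_pos'][2]-0.070
cols=[320,340,400,420,440]; pts=[]
m=(cv2.inRange(hsv,(0,0,130),(180,60,255)))
for u in cols:
    v=np.nonzero(m[205:245,u])[0]+205; pts.append((u,v.mean(),len(v)))
print(pts); L=ray(c,[p[:2] for p in pts],z); print(L.round(4), o['tool_pos'],o['tcp_rot'])
r=np.nonzero(m[227,380:470])[0]+380; print('end',ray(c,[[r.max(),227]],z))
E
```

```text
y [512.6  27.4] 1331 [0.6618 0.1601 0.0895]
y [488.1 141.6] 971 [0.6634 0.1019 0.0895]
b [478.4 204.2] 628 [0.6668 0.0641 0.0895]
b [462.4 277.9] 520 [0.6683 0.0126 0.0895]
r [452.9 325.1] 402 [ 0.6699 -0.0252  0.0895]
yaw 2.5927305646607612
[(320, np.float64(226.5), 18), (340, np.float64(227.0), 19), (400, np.float64(226.5), 18), (420, np.float64(226.5), 18), (440, np.float64(227.0), 19)]
[[0.5641 0.0588 0.1254]
 [0.5743 0.059  0.1254]
 [0.6045 0.0604 0.1254]
 [0.6146 0.0608 0.1254]
 [0.6247 0.0609 0.1254]] [0.54521929 0.03374607 0.19542894] [-1.79954935e+02 -2.15340378e-02  9.21811293e+01]
end [[0.63930544 0.06142099 0.12542894]]
```

```bash
python3 -m handwheel '[[[12,1,-30],[0,0,0],1],[[10,0,-20],[0,0,0],1],[[0,0,-12],[0,0,0],1],[[0,0,-8],[0,0,0],1],[[0,0,-8],[0,0,0],1],[[0,0,-6],[0,0,0],1],[[0,0,-3],[0,0,0],1],[[0,0,0],[0,0,0],1]]'
python3 - <<'E'
from h import *
im,d,c=shot('wrist','w4.png')
E
```

```text
time: 7.4
tool_pos: [0.5673, 0.0336, 0.1088]
tcp_rot: [-180.0, -0.0, 92.0]
contact_force: [-0.4, -0.8, -1.7]
opening: 0.0066
grasp_force: 66.9
```

View pics/w4.png

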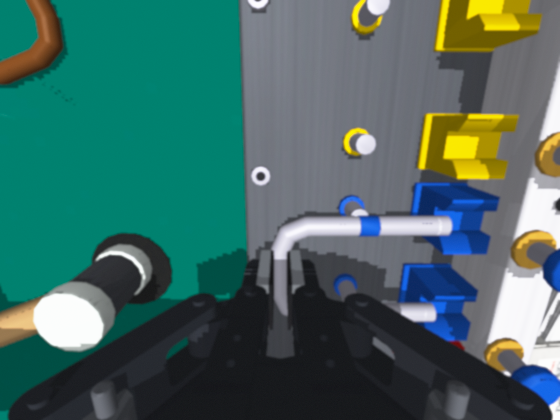

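Both legs sit in the blue notches: ends at (450,225) and (435,313). I lower gently, then slide +x along the fixture's axis.

```bash
python3 -m handwheel '[[[0,0,-2],[0,0,0],1],[[6,0,0],[0,0,0],1],[[6,0.2,0],[0,0,0],1],[[4,0.2,0],[0,0,0],1],[[3,0.2,0],[0,0,0],1],[[0,0,0],[0,0,0],1]]'
```

```text
time: 8.2
tool_pos: [0.5852, 0.0343, 0.1071]
tcp_rot: [-179.8, -0.1, 92.0]
contact_force: [-6.8, 1.2, 6.6]
opening: 0.0064
grasp_force: 70.1
```

```bash
for i in 1; do python3 -m handwheel '[[[2,0.1,0],[0,0,0],1],[[0,0,0],[0,0,0],1]]'; done; python3 -m handwheel '[[[2,0,0],[0,0,0],1],[[0,0,0],[0,0,0],1]]'
```

```text
time: 8.45
tool_pos: [0.5868, 0.0344, 0.1071]
tcp_rot: [-179.7, -0.1, 92.0]
contact_force: [-7.0, 1.4, 8.2]
opening: 0.0068
grasp_force: 70.3
time: 8.7
tool_pos: [0.5886, 0.0344, 0.1072]
tcp_rot: [-179.7, -0.1, 92.0]
contact_force: [-9.2, 1.2, 9.4]
opening: 0.0064
grasp_force: 70.5
```

```bash
python3 -m handwheel '[[[1,0,0.8],[0,0,0],1],[[1,0,0],[0,0,0],1],[[0,0,0],[0,0,0],1]]';python3 -m handwheel '[[[1.5,0,0],[0,0,0],1],[[0,0,0],[0,0,0],1]]'
```

```text
time: 9.07
tool_pos: [0.5913, 0.0346, 0.1078]
tcp_rot: [-179.8, -0.1, 92.0]
contact_force: [-6.9, 1.6, 6.0]
opening: 0.0062
grasp_force: 70.2
time: 9.32
tool_pos: [0.5917, 0.0345, 0.1077]
tcp_rot: [-179.6, -0.1, 92.0]
contact_force: [-11.2, 1.4, 10.1]
opening: 0.0066
grasp_force: 70.6
```

```bash
python3 -m handwheel '[[[1.5,0,0],[0,0,0],1],[[0,0,0],[0,0,0],1]]'
python3 - <<'E'
from h import *
im,d,c=shot('wrist','w5.png')
cv2.imwrite('pics/w5c.png',cv2.resize(im[120:400,230:560],None,fx=2.2,fy=2.2))
E
```

```text
time: 9.57
tool_pos: [0.5919, 0.0345, 0.1076]
tcp_rot: [-179.5, -0.1, 92.0]
contact_force: [-13.6, 2.2, 13.0]
opening: 0.0062
grasp_force: 71.0
```

View pics/w5c.png

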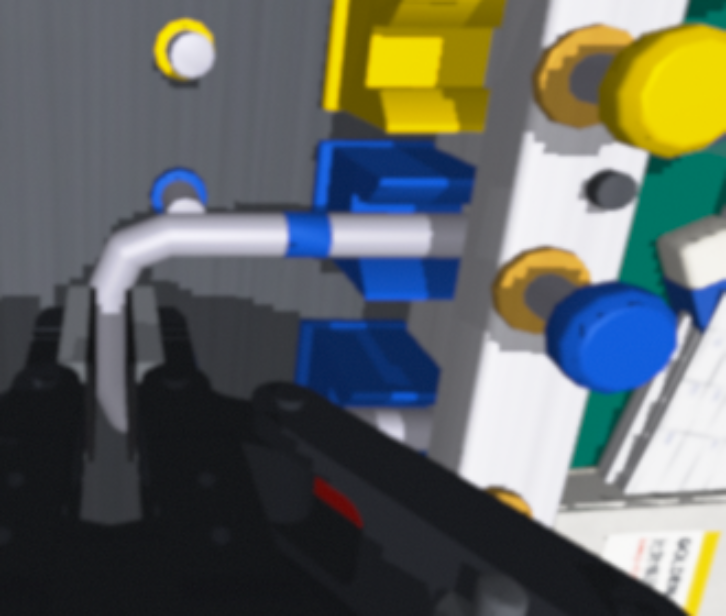

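The tube is home: its ends are under the bar and the x motion is stalled by the stop. I release and go up.

```bash
python3 -m handwheel '[[[-1.5,0,0.5],[0,0,0],0.6],[[0,0,0],[0,0,0],0.1],[[0,0,0],[0,0,0],0.1],[[0,0,20],[0,0,0],0.1],[[0,0,50],[0,0,0],0],[[-20,20,50],[0,0,9],-0.5],[[-20,40,0],[0,0,9],-0.5],[[-20,40,0],[0,0,9],-0.5]]'
python3 -m handwheel '[[[-20,40,0],[0,0,9],-0.2],[[-20,40,0],[0,0,9],-0.2],[[0,40,0],[0,0,9],-0.2],[[0,10,0],[0,0,8.6],-0.2],[[0,0,0],[0,0,0],-0.2],[[0,0,0],[0,0,0],-0.2]]'
python3 - <<'E'
from h import *
o=telemetry.get_obs()
im,d,c=shot('wrist','w6.png'); print(pix(c,[[.494,.266,.005]]))
E
```

```text
time: 10.62
tool_pos: [0.5341, 0.1349, 0.2306]
tcp_rot: [179.8, 0.0, 119.2]
contact_force: [-0.1, -0.6, -0.9]
opening: 0.064
grasp_force: 0.0
time: 11.38
tool_pos: [0.4944, 0.263, 0.2288]
tcp_rot: [180.0, 0.1, 154.3]
contact_force: [-1.3, -0.6, 0.1]
opening: 0.0514
grasp_force: 0.0
[[282.0243715  194.46937784]]
```

View pics/w6.png

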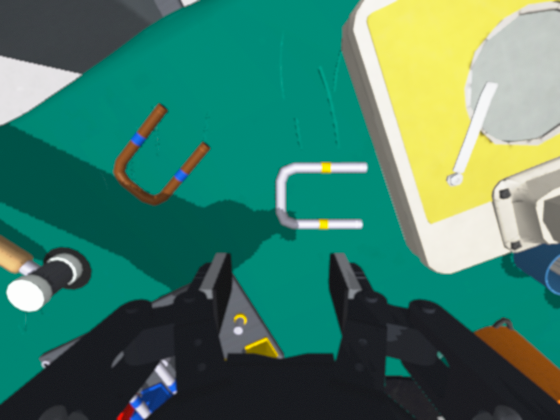

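The yellow U is unmoved, with its back at (282,196). Precise measurement next.

```bash
python3 - <<'E'
from h import *
im=cv2.imread('pics/w6.png'); o=telemetry.get_obs(); c=cam('wrist',o)
b,a,d,n=tube(im,c,(265,150,378,240)); print(b.round(4),round(a,1),d,n,o['tool_pos'],o['tcp_rot'])
E
```

```text
[0.495  0.2629] 64.3 (92.19603729248047, 71.12190246582031) 2242 [0.4943422  0.26288653 0.2286678 ] [-1.79999765e+02  4.24727788e-02  1.54351560e+02]
```

```bash
python3 -m handwheel '[[[1,1,-50],[0,0,0],-0.2],[[0,0,-50],[0,0,0],-0.2],[[0,0,-30],[0,0,0],-0.2],[[0,0,-14],[0,0,0],-0.2],[[0,0,-7],[0,0,0],-0.2],[[0,0,-2.5],[0,0,0],-0.2],[[0,0,0],[0,0,0],-0.2]]' 70
```

```text
time: 12.3
tool_pos: [0.4954, 0.2654, 0.0756]
tcp_rot: [179.9, 0.0, 154.6]
contact_force: [-0.3, 0.0, -0.3]
opening: 0.0511
grasp_force: 0.0
```

```bash
python3 -m handwheel '[[[0,0,-0.5],[0,0,0],1],[[0,0,0],[0,0,0],1],[[0,0,0],[0,0,0],1],[[0,0,0],[0,0,0],1],[[0,0,20],[0,0,0],1],[[0,0,50],[0,0,0],1],[[0,0,45],[0,0,0],1],[[0,0,0],[0,0,0],1]]' 70
```

```text
time: 13.3
tool_pos: [0.4969, 0.2662, 0.1938]
tcp_rot: [179.6, 0.2, 154.6]
contact_force: [0.6, 0.3, -2.0]
opening: 0.0064
grasp_force: 68.9
```

```bash
python3 -m handwheel '[[[0,-20,0],[0,0,-9],1],[[6,-20,0],[0,0,-9],1],[[10,-20,0],[0,0,-9],1],[[10,-20,0],[0,0,-9],1],[[10,-20,0],[0,0,-9],1],[[10,-20,0],[0,0,-9],1],[[0,-19,0],[0,0,-8.6],1],[[0,0,0],[0,0,0],1]]'
python3 -m handwheel '[[[0,0,-10],[0,0,0],1],[[0,0,-15],[0,0,0],1],[[0,0,0],[0,0,0],1]]'
python3 - <<'E'
from h import *
im,d,c=shot('wrist','w7.png')
o=telemetry.get_obs(); print(o['tool_pos'],o['tcp_rot'],o['opening'])
E
```

```text
time: 14.3
tool_pos: [0.5404, 0.1245, 0.1886]
tcp_rot: [-179.9, 0.1, 91.9]
contact_force: [0.5, 0.4, -2.0]
opening: 0.0068
grasp_force: 68.9
time: 14.68
tool_pos: [0.5397, 0.1266, 0.1623]
tcp_rot: [-179.8, 0.0, 92.1]
contact_force: [-0.8, -0.0, -1.3]
opening: 0.0064
grasp_force: 68.8
[0.54028835 0.1264233  0.1630818 ] [-1.79882141e+02  3.75532310e-02  9.20407350e+01] 0.006809461222740595
```

View pics/w7.png

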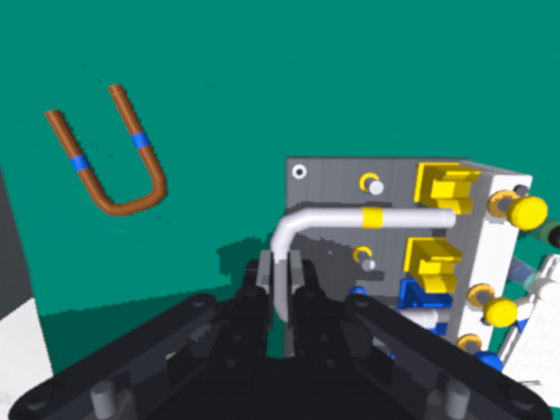

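Yellow is held level, with its upper leg end at (450,217) and the +y pin head at (527,211). I check the lateral alignment.

```bash
python3 - <<'E'
from h import *
im=cv2.imread('pics/w7.png'); o=telemetry.get_obs(); c=cam('wrist',o); hsv=cv2.cvtColor(im,cv2.COLOR_BGR2HSV)
m=cv2.inRange(hsv,(0,0,130),(180,60,255))
v=[np.nonzero(m[200:240,u])[0].mean()+200 for u in (330,430)]
L=ray(c,[[330,v[0]],[430,v[1]]],.093);print(v,L.round(4)); s=(L[1]-L[0]);s/=np.hypot(*s[:2])
print(ray(c,[[527,211],[499,312]],.0915).round(4),'leg y at .663:',L[1]+s*(.663-L[1][0])/s[0])
E
```

```text
[np.float64(218.0), np.float64(217.5)] [[0.5638 0.1561 0.093 ]
 [0.6137 0.1581 0.093 ]]
[[0.6624 0.1628 0.0915]
 [0.6636 0.1034 0.0915]] leg y at .663: [0.663      0.16016609 0.093     ]
```

```bash
python3 -m handwheel '[[[12,1.2,0],[0,0,0],1],[[12,0.5,-15],[0,0,0],1],[[0,0,-15],[0,0,0],1],[[0,0,-10],[0,0,0],1],[[0,0,-8],[0,0,0],1],[[0,0,-5],[0,0,0],1],[[0,0,-2],[0,0,0],1],[[0,0,0],[0,0,0],1]]'
python3 - <<'E'
from h import *
im,d,c=shot('wrist','w8.png')
cv2.imwrite('pics/w8c.png',cv2.resize(im[120:400,230:560],None,fx=2.2,fy=2.2))
E
```

```text
time: 15.72
tool_pos: [0.565, 0.1279, 0.1093]
tcp_rot: [180.0, -0.0, 92.0]
contact_force: [0.3, -0.6, -1.7]
opening: 0.0063
grasp_force: 68.8
```

View pics/w8c.png

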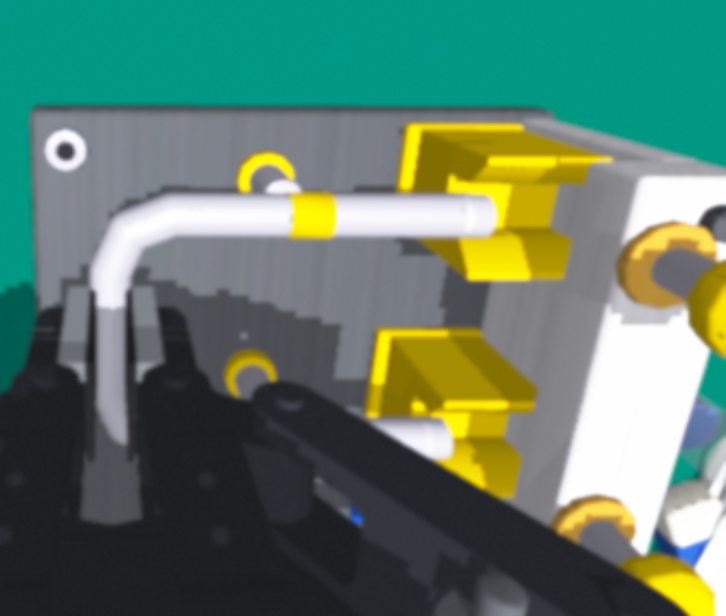

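Both legs lie in the yellow notches: ends at crop (490,215) and (450,438). I slide it home.

```bash
python3 -m handwheel '[[[0,0,-1.8],[0,0,0],1],[[6,0.2,0],[0,0,0],1],[[6,0.2,0],[0,0,0],1],[[5,0.2,0],[0,0,0],1],[[0,0,0],[0,0,0],1]]'; python3 -m handwheel '[[[2,0,0],[0,0,0],1],[[2,0,0],[0,0,0],1],[[0,0,0],[0,0,0],1]]';python3 -m handwheel '[[[2,0,0],[0,0,0],1],[[0,0,0],[0,0,0],1]]'
```

```text
time: 16.4
tool_pos: [0.5824, 0.1283, 0.1074]
tcp_rot: [180.0, 0.0, 92.0]
contact_force: [0.7, -0.6, -1.4]
opening: 0.0067
grasp_force: 68.9
time: 16.77
tool_pos: [0.586, 0.1284, 0.1074]
tcp_rot: [180.0, 0.0, 92.0]
contact_force: [0.3, 0.1, -0.7]
opening: 0.0065
grasp_force: 68.9
time: 17.02
tool_pos: [0.5881, 0.1284, 0.1074]
tcp_rot: [180.0, 0.0, 92.0]
contact_force: [0.5, 0.0, -1.0]
opening: 0.0064
grasp_force: 68.9
```

```bash
python3 -m handwheel '[[[2,0,0],[0,0,0],1],[[0,0,0],[0,0,0],1]]'; python3 -m handwheel '[[[2,0,0],[0,0,0],1],[[0,0,0],[0,0,0],1]]'
```

```text
time: 17.27
tool_pos: [0.5888, 0.1283, 0.1069]
tcp_rot: [-179.8, 0.0, 92.0]
contact_force: [-4.9, -0.1, -0.2]
opening: 0.0067
grasp_force: 69.0
time: 17.52
tool_pos: [0.5892, 0.1284, 0.1067]
tcp_rot: [-179.6, -0.0, 92.0]
contact_force: [-9.4, -0.1, 3.4]
opening: 0.0066
grasp_force: 69.4
```

```bash
python3 -m handwheel '[[[0,0,-0.8],[0,0,0],1],[[-1.5,0,0],[0,0,0],0.6],[[0,0,0],[0,0,0],0.1],[[0,0,0],[0,0,0],0.1],[[0,0,20],[0,0,0],0.1],[[-10,0,50],[0,0,0],0.1],[[-40,-20,50],[0,0,5],-0.3],[[-50,-30,0],[0,0,5],-0.3]]'
python3 -m handwheel '[[[-40,-40,0],[0,0,5],-0.3],[[-30,-40,0],[0,0,5],-0.3],[[0,0,0],[0,0,0],-0.3],[[0,0,0],[0,0,0],-0.3]]'
python3 - <<'E'
from h import *
o=telemetry.get_obs(); print(o['tool_pos'],o['tcp_rot'])
im,d,c=shot('wrist','w9.png'); im,d,c=shot('scene','s9.png')
a=cv2.resize(im[130:310,180:440],None,fx=2.3,fy=2.3); b=cv2.imread('pics/w9.png'); 
cv2.imwrite('pics/m9.png',np.vstack([np.pad(a,((0,0),(0,0),(0,0))),]))
E
```

```text
time: 18.52
tool_pos: [0.4953, 0.0799, 0.2276]
tcp_rot: [179.4, -0.0, 102.2]
contact_force: [-0.3, -1.1, -0.2]
opening: 0.0553
grasp_force: 0.0
time: 19.02
tool_pos: [0.4242, 0.0001, 0.2243]
tcp_rot: [179.8, 0.0, 111.9]
contact_force: [0.5, -0.3, -0.1]
opening: 0.0554
grasp_force: 0.0
[4.24239153e-01 9.94352805e-05 2.24283237e-01] [1.79829332e+02 7.03204387e-03 1.11928052e+02]
```

View pics/w9.png

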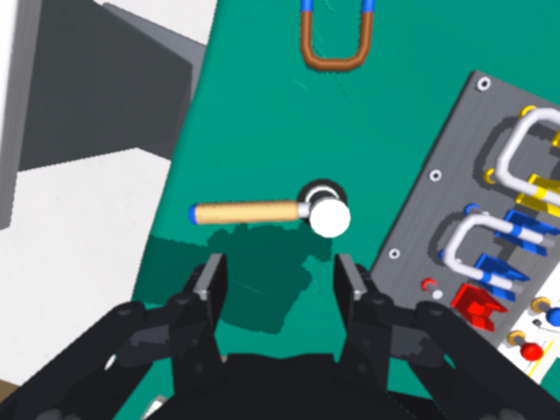

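View pics/m9.png

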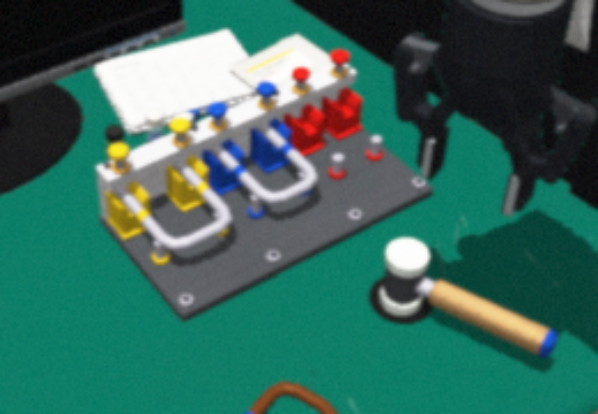

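Wrist: the mallet head top is at (330,217) and the handle runs from (195,214) to (300,210). Both tubes are seated in their stations, and the scene crop shows blue and yellow home with all pins up. Measuring the mallet.

```bash
python3 - <<'E'
from h import *
im=cv2.imread('pics/w9.png'); o=telemetry.get_obs(); c=cam('wrist',o); hsv=cv2.cvtColor(im,cv2.COLOR_BGR2HSV)
m=cv2.inRange(hsv,(8,50,120),(26,255,255)); m[:190]=0;m[235:]=0;m[:,:180]=0;m[:,310:]=0
v,u=np.nonzero(m); Q=ray(c,np.c_[u,v],.036)[:,:2]
r=cv2.minAreaRect((Q*1000).astype(np.float32)); w=cv2.PCACompute(Q,mean=None)[1][0]
print('handle',r,np.degrees(np.arctan2(w[1],w[0])))
m=cv2.inRange(hsv,(0,0,190),(180,50,255));n,l,s,ce=cv2.connectedComponentsWithStats(m);i=l[217,330];vv,uu=np.nonzero(l==i);(cx,cy),rad=cv2.minEnclosingCircle(np.c_[uu,vv].astype(np.float32))
H=ray(c,[[cx,cy],ce[i]],.060);print('head',cx,cy,rad,H)
k=cv2.inRange(hsv,(0,0,0),(180,255,45)); k[:170]=0;k[240:]=0;k[:,:290]=0;k[:,360:]=0
print(o['joint_pos'].round(1))
E
```

```text
handle ((398.4111022949219, -15.823015213012695), (93.9526596069336, 19.219135284423828), 24.264482498168945) 24.259342802506318
head 329.6029968261719 217.2382049560547 20.15740394592285 [[0.46387846 0.01396746 0.06      ]
 [0.46406373 0.01367447 0.06      ]]
[-33.2  12.3  32.3 127.9  -9.8  42.   27.8]
```

```bash
python3 -m handwheel '[[[0,0,0],[0,0,10.4],-0.3],[[0,0,0],[0,0,10.4],-0.3],[[0,0,0],[0,0,10.4],-0.3],[[0,0,0],[0,0,10.4],-0.3],[[0,0,0],[0,0,10.4],-0.3],[[0,0,0],[0,0,10.4],-0.3],[[0,0,0],[0,0,10.4],-0.3],[[0,0,0],[0,0,10.4],-0.3]]'
python3 -m handwheel '[[[0,0,0],[0,0,9.2],-0.3],[[0,0,0],[0,0,0],-0.3],[[0,0,0],[0,0,0],-0.3]]' 120
python3 - <<'E'
from h import *
o=telemetry.get_obs(); print(o['tool_pos'].round(4),o['tcp_rot'].round(1),o['joint_pos'].round(1))
im,d,c=shot('wrist','w10.png');hsv=cv2.cvtColor(im,cv2.COLOR_BGR2HSV)
g=np.array([[.4257,-.0035,.031],[.464,.0138,.060]]);print(pix(c,g))
E
```

```text
time: 20.12
tool_pos: [0.4239, 0.0007, 0.2231]
tcp_rot: [-180.0, -0.0, -164.4]
contact_force: [-0.5, -0.8, 0.7]
opening: 0.0555
grasp_force: 0.0
time: 20.5
tool_pos: [0.4235, 0.0001, 0.2231]
tcp_rot: [-180.0, -0.0, -155.7]
contact_force: [-0.3, 0.9, -0.0]
opening: 0.0557
grasp_force: 0.0
[4.235e-01 1.000e-04 2.231e-01] [-180.    -0.  -155.7] [-19.4  11.6  16.5 127.2  -4.9  41.8 114.8]
[[274.62740539 204.8947638 ]
 [274.38074402 260.35324207]]
```

```bash
python3 -m handwheel '[[[2,-3.5,-40],[0,0,0],-0.3],[[0,0,-40],[0,0,0],-0.3],[[0,0,-30],[0,0,0],-0.3],[[0,0,-18],[0,0,0],-0.3],[[0,0,-10],[0,0,0],-0.3],[[0,0,0],[0,0,0],-0.3],[[0,0,0],[0,0,0],-0.3]]' 120
python3 -m handwheel '[[[0,0,0],[0,0,0],0.3],[[0,0,0],[0,0,0],1],[[0,0,0],[0,0,0],1],[[0,0,0],[0,0,0],1],[[0,0,0],[0,0,0],1]]' 120
```

```text
time: 21.42
tool_pos: [0.4256, -0.0037, 0.0858]
tcp_rot: [-180.0, 0.1, -155.6]
contact_force: [-0.2, 0.4, 0.7]
opening: 0.0557
grasp_force: 0.0
time: 22.05
tool_pos: [0.4256, -0.0037, 0.0859]
tcp_rot: [-180.0, 0.1, -155.6]
contact_force: [-1.1, 0.0, 6.4]
opening: 0.0164
grasp_force: 116.8
```

```bash
python3 -m handwheel '[[[0,0,20],[0,0,0],1],[[0,0,50],[0,0,-5.6],1],[[20,0,50],[0,0,-5.6],1],[[50,3,0],[0,0,-5.6],1],[[50,3,0],[0,0,-5.6],1],[[50,4,0],[0,0,0],1],[[30,3.4,0],[0,0,0],1],[[0,0,0],[0,0,0],1]]' 120
python3 - <<'E'
from h import *
im,d,c=shot('wrist','w11.png')
im,d,c=shot('scene','s11.png')
b=cv2.imread('pics/w11.png')
cv2.imwrite('pics/m11.png',np.hstack([cv2.resize(im[110:290,180:420],(400,300)),cv2.resize(b,(400,300))]))
o=telemetry.get_obs(); print(o['tool_pos'].round(4),o['tcp_rot'].round(1),o['opening'],o['contact_force'],o['joint_pos'].round())
E
```

```text
time: 23.05
tool_pos: [0.6262, 0.0102, 0.2042]
tcp_rot: [-180.0, -0.0, -178.0]
contact_force: [-1.1, -0.3, -4.0]
opening: 0.0161
grasp_force: 117.5
[0.6239 0.0096 0.2041] [-180.    -0.2 -178. ] 0.016090076839814154 [-0.15950784 -0.46910457 -1.8534782 ] [-20.  32.  22. 101. -15.  50. 101.]
```

View pics/m11.png

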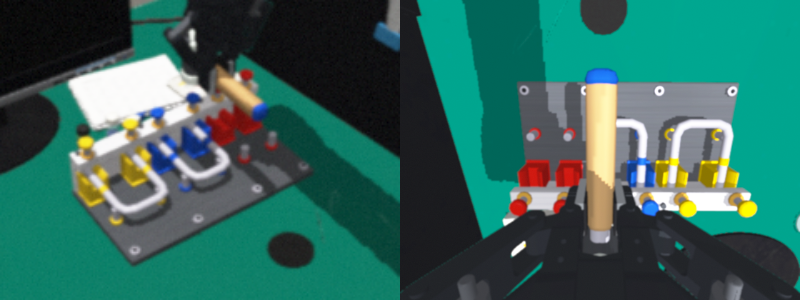

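The mallet is held level over the fixture and both tubes are still home. I lower on to blue b.

```bash
python3 -m handwheel '[[[0,0,-15],[0,0,0],1],[[0,0,-9],[0,0,0],1],[[0,0,0],[0,0,0],1]]'; python3 -m handwheel '[[[0,0,-3],[0,0,0],1],[[0,0,-2],[0,0,0],1],[[0,0,0],[0,0,0],1]]';python3 -m handwheel '[[[0,0,-2],[0,0,0],1],[[0,0,-2],[0,0,0],1],[[0,0,0],[0,0,0],1]]'
```

```text
time: 23.52
tool_pos: [0.624, 0.0097, 0.1799]
tcp_rot: [-180.0, -0.2, -178.0]
contact_force: [0.5, -0.2, -2.5]
opening: 0.0161
grasp_force: 117.6
time: 23.9
tool_pos: [0.6251, 0.0097, 0.1762]
tcp_rot: [180.0, 0.0, -178.0]
contact_force: [0.3, 0.5, -3.0]
opening: 0.016
grasp_force: 117.6
time: 24.28
tool_pos: [0.6253, 0.0097, 0.1724]
tcp_rot: [180.0, 0.0, -178.0]
contact_force: [-0.5, -0.1, 1.4]
opening: 0.016
grasp_force: 118.2
```

```bash
python3 -m handwheel '[[[0,0,-2],[0,0,0],1],[[0,0,-2],[0,0,0],1],[[0,0,0],[0,0,0],1]]'; python3 -m handwheel '[[[0,0,-2],[0,0,0],1],[[0,0,-2],[0,0,0],1],[[0,0,0],[0,0,0],1]]';python3 -m handwheel '[[[0,0,-2],[0,0,0],1],[[0,0,0],[0,0,0],1]]'
```

```text
time: 24.65
tool_pos: [0.6254, 0.0097, 0.168]
tcp_rot: [-180.0, 0.0, -178.0]
contact_force: [0.3, -0.1, -0.8]
opening: 0.0161
grasp_force: 118.0
time: 25.02
tool_pos: [0.6254, 0.0097, 0.164]
tcp_rot: [-180.0, 0.0, -178.0]
contact_force: [0.8, -1.0, -0.3]
opening: 0.0159
grasp_force: 118.1
time: 25.28
tool_pos: [0.6254, 0.0096, 0.1628]
tcp_rot: [180.0, 0.0, -178.0]
contact_force: [-1.3, 0.2, 4.8]
opening: 0.0161
grasp_force: 119.1
```

```bash
python3 -m handwheel '[[[0,0,-1.5],[0,0,0],1],[[0,0,0],[0,0,0],1]]';python3 -m handwheel '[[[0,0,-1.5],[0,0,0],1],[[0,0,0],[0,0,0],1]]'
```

```text
time: 25.52
tool_pos: [0.6253, 0.0096, 0.1623]
tcp_rot: [180.0, 0.0, -178.0]
contact_force: [-5.3, -0.6, 12.3]
opening: 0.0162
grasp_force: 120.1
time: 25.78
tool_pos: [0.6252, 0.0096, 0.1618]
tcp_rot: [179.9, 0.0, -178.0]
contact_force: [-8.6, 0.7, 19.3]
opening: 0.016
grasp_force: 121.2
```

```bash
python3 -m handwheel '[[[0,0,10],[0,0,0],1],[[0,0,16],[0,0,0],1],[[-1,26,0],[0,0,0],1],[[-0.8,26,0],[0,0,0],1],[[0,0,0],[0,0,0],1],[[0,0,-8],[0,0,0],1],[[0,0,-2],[0,0,0],1],[[0,0,0],[0,0,0],1]]'; python3 -m handwheel '[[[0,0,-2],[0,0,0],1],[[0,0,-2],[0,0,0],1],[[0,0,-2],[0,0,0],1],[[0,0,-2],[0,0,0],1],[[0,0,-2],[0,0,0],1],[[0,0,-2],[0,0,0],1],[[0,0,0],[0,0,0],1]]'
```

```text
time: 26.78
tool_pos: [0.6233, 0.0606, 0.1749]
tcp_rot: [-180.0, -0.0, -178.1]
contact_force: [0.4, -0.0, -3.4]
opening: 0.0159
grasp_force: 117.8
time: 27.65
tool_pos: [0.6237, 0.0616, 0.1632]
tcp_rot: [-180.0, 0.1, -178.0]
contact_force: [-0.1, -1.5, 1.1]
opening: 0.016
grasp_force: 118.4
```

```bash
python3 -m handwheel '[[[0,0,-1.5],[0,0,0],1],[[0,0,0],[0,0,0],1]]';python3 -m handwheel '[[[0,0,-1.5],[0,0,0],1],[[0,0,0],[0,0,0],1]]';python3 -m handwheel '[[[0,0,-1],[0,0,0],1],[[0,0,0],[0,0,0],1]]'
```

```text
time: 27.9
tool_pos: [0.6236, 0.0616, 0.1626]
tcp_rot: [180.0, 0.0, -178.0]
contact_force: [-2.3, -3.1, 7.2]
opening: 0.0161
grasp_force: 119.4
time: 28.15
tool_pos: [0.6236, 0.0616, 0.1621]
tcp_rot: [180.0, 0.0, -178.0]
contact_force: [-5.2, -2.4, 14.4]
opening: 0.0162
grasp_force: 120.5
time: 28.4
tool_pos: [0.6235, 0.0616, 0.1618]
tcp_rot: [179.9, 0.0, -178.0]
contact_force: [-8.4, -2.0, 20.3]
opening: 0.0156
grasp_force: 121.1
```

```bash
python3 -m handwheel '[[[0,0,10],[0,0,0],1],[[0,0,16],[0,0,0],1],[[-1,19,0],[0,0,0],1],[[-0.8,19,0],[0,0,0],1],[[0,0,0],[0,0,0],1],[[0,0,-8],[0,0,0],1],[[0,0,-2],[0,0,0],1],[[0,0,0],[0,0,0],1]]'; python3 -m handwheel '[[[0,0,-2],[0,0,0],1],[[0,0,-2],[0,0,0],1],[[0,0,-2],[0,0,0],1],[[0,0,-2],[0,0,0],1],[[0,0,-2],[0,0,0],1],[[0,0,-2],[0,0,0],1],[[0,0,0],[0,0,0],1]]'; python3 -m handwheel '[[[0,0,-1.5],[0,0,0],1],[[0,0,0],[0,0,0],1]]';python3 -m handwheel '[[[0,0,-1.5],[0,0,0],1],[[0,0,0],[0,0,0],1]]'
```

```text
time: 29.4
tool_pos: [0.6215, 0.0989, 0.1748]
tcp_rot: [-180.0, -0.0, -178.1]
contact_force: [-0.6, 0.3, -2.7]
opening: 0.0159
grasp_force: 117.7
time: 30.28
tool_pos: [0.6219, 0.0995, 0.1632]
tcp_rot: [-180.0, 0.0, -178.0]
contact_force: [0.0, -2.6, 0.4]
opening: 0.0163
grasp_force: 118.4
time: 30.52
tool_pos: [0.6218, 0.0995, 0.1627]
tcp_rot: [180.0, 0.0, -178.0]
contact_force: [-2.7, -3.0, 7.5]
opening: 0.0162
grasp_force: 119.6
time: 30.78
tool_pos: [0.6218, 0.0995, 0.1621]
tcp_rot: [180.0, 0.0, -178.0]
contact_force: [-5.9, -2.5, 13.9]
opening: 0.0161
grasp_force: 120.6
```

Then yellow a (+60 mm in y).

```bash
python3 -m handwheel '[[[0,0,-1],[0,0,0],1],[[0,0,0],[0,0,0],1],[[0,0,10],[0,0,0],1],[[0,0,16],[0,0,0],1],[[-1,30,0],[0,0,0],1],[[-1,30,0],[0,0,0],1],[[0,0,0],[0,0,0],1],[[0,0,0],[0,0,0],1]]'; python3 -m handwheel '[[[0,0,-8],[0,0,0],1],[[0,0,-4],[0,0,0],1],[[0,0,-2],[0,0,0],1],[[0,0,-2],[0,0,0],1],[[0,0,-2],[0,0,0],1],[[0,0,-2],[0,0,0],1],[[0,0,-2],[0,0,0],1],[[0,0,0],[0,0,0],1]]'; python3 -m handwheel '[[[0,0,-1.5],[0,0,0],1],[[0,0,0],[0,0,0],1]]';python3 -m handwheel '[[[0,0,-1.5],[0,0,0],1],[[0,0,0],[0,0,0],1]]'
```

```text
time: 31.78
tool_pos: [0.6194, 0.1594, 0.1851]
tcp_rot: [-180.0, -0.0, -178.0]
contact_force: [0.7, 0.1, -2.6]
opening: 0.016
grasp_force: 117.8
time: 32.78
tool_pos: [0.6199, 0.1597, 0.1632]
tcp_rot: [180.0, 0.1, -178.0]
contact_force: [0.9, -1.2, 1.1]
opening: 0.0164
grasp_force: 118.5
time: 33.02
tool_pos: [0.6198, 0.1597, 0.1627]
tcp_rot: [180.0, 0.0, -178.0]
contact_force: [-1.6, -2.2, 7.3]
opening: 0.0163
grasp_force: 119.6
time: 33.28
tool_pos: [0.6198, 0.1597, 0.1621]
tcp_rot: [179.9, 0.0, -178.0]
contact_force: [-4.8, -1.8, 13.4]
opening: 0.016
grasp_force: 120.6
```

```bash
python3 -m handwheel '[[[0,0,-1],[0,0,0],1],[[0,0,15],[0,0,0],1],[[0,0,32],[0,0,0],1],[[-40,-25,0],[0,0,0],1],[[-40,-35,0],[0,0,5.6],1],[[-40,-35,0],[0,0,5.6],1],[[-40,-35,0],[0,0,5.6],1],[[-34,-33,0],[0,0,5.6],1]]';python3 -m handwheel '[[[0,0,0],[0,0,0],1],[[0,0,0],[0,0,0],1]]'
python3 - <<'E'
from h import *
o=telemetry.get_obs(); print(o['tool_pos'].round(4),o['tcp_rot'].round(2))
im,d,c=shot('scene','s12.png'); it,dd,cc=shot('top','t12.png'); 
cv2.imwrite('pics/m12.png',np.hstack([cv2.resize(im[130:310,180:420],(400,300)),cv2.resize(it[130:280,230:430],(400,300))]))
hsv=cv2.cvtColor(im,cv2.COLOR_BGR2HSV)
for k,P in dict(ya=(.6624,.161),yb=(.6637,.1012),ba=(.6667,.063),bb=(.668,.0113),ra=(.6687,-.027),rb=(.6698,-.071)).items():
    p=pix(c,[[*P,.0915],[*P,.0795]]); print(k,p.round().tolist())
E
```

```text
time: 34.28
tool_pos: [0.4234, -0.0038, 0.2059]
tcp_rot: [179.9, -0.1, -155.4]
contact_force: [0.5, -0.1, -3.1]
opening: 0.0158
grasp_force: 117.9
time: 34.52
tool_pos: [0.426, -0.0026, 0.2064]
tcp_rot: [180.0, 0.1, -155.6]
contact_force: [0.3, -0.1, -2.3]
opening: 0.0158
grasp_force: 117.7
[ 0.426  -0.0026  0.2064] [ 1.7998e+02  6.0000e-02 -1.5562e+02]
ya [[232.0, 196.0], [232.0, 200.0]]
yb [[258.0, 184.0], [259.0, 189.0]]
ba [[274.0, 177.0], [274.0, 182.0]]
bb [[296.0, 168.0], [295.0, 172.0]]
ra [[311.0, 161.0], [311.0, 166.0]]
rb [[328.0, 154.0], [328.0, 159.0]]
```

View pics/m12.png

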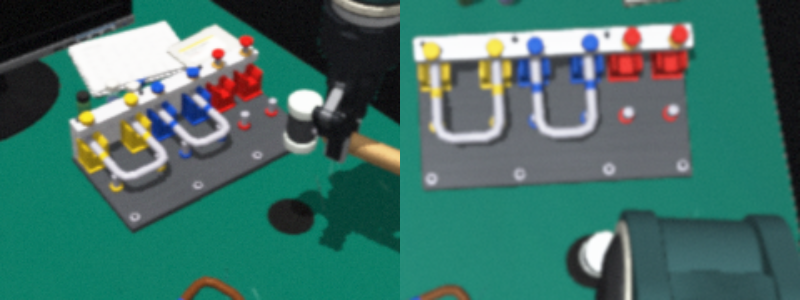

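All four pins of the blue and yellow stations are down, the red ones are up, and the pad at scene (355,260) is clear. I've already viewed more pictures than the allowed 14, so from here I use numbers only. I check the pad centre by contour.

```bash
python3 - <<'E'
from h import *
im=cv2.imread('pics/s12.png');c=cam('scene');hsv=cv2.cvtColor(im,cv2.COLOR_BGR2HSV)
k=cv2.inRange(hsv,(0,0,0),(180,255,55));n,l,s,ce=cv2.connectedComponentsWithStats(k);i=l[260,355];print(s[i])
v,u=np.nonzero(l==i);P=ray(c,np.c_[u,v],.002);print('pad',P.min(0),P.max(0),P.mean(0))
im=cv2.imread('pics/w10.png')
E
```

```text
[341 250  27  20 446]
pad [ 0.44314104 -0.01986099  0.002     ] [0.49277394 0.03289295 0.002     ] [0.46840586 0.00727745 0.002     ]
```

```bash
python3 -m handwheel '[[[2.5,-6,-40],[0,0,0],1],[[0,0,-40],[0,0,0],1],[[0,0,-20],[0,0,0],1],[[0,0,-10],[0,0,0],1],[[0,0,-5],[0,0,0],1],[[0,0,-2],[0,0,0],1],[[0,0,0],[0,0,0],1],[[0,0,0],[0,0,0],1]]'; python3 -m handwheel '[[[0,0,-1],[0,0,0],1],[[0,0,0],[0,0,0],1]]'; python3 -m handwheel '[[[0,0,-1],[0,0,0],1],[[0,0,0],[0,0,0],1]]'
```

```text
time: 35.62
tool_pos: [0.4284, -0.0093, 0.0897]
tcp_rot: [-180.0, 0.1, -155.6]
contact_force: [-0.3, 0.8, -4.8]
opening: 0.0157
grasp_force: 117.7
time: 35.88
tool_pos: [0.4281, -0.0093, 0.0883]
tcp_rot: [180.0, 0.0, -155.6]
contact_force: [-1.0, -0.1, -3.8]
opening: 0.0159
grasp_force: 117.7
time: 36.12
tool_pos: [0.428, -0.0093, 0.0871]
tcp_rot: [180.0, -0.0, -155.6]
contact_force: [-0.1, 0.4, -2.0]
opening: 0.016
grasp_force: 117.7
```

```bash
python3 -m handwheel '[[[0,0,-1],[0,0,0],1],[[0,0,0],[0,0,0],1]]'; python3 -m handwheel '[[[0,0,-0.7],[0,0,0],1],[[0,0,0],[0,0,0],1]]'
```

```text
time: 36.38
tool_pos: [0.4281, -0.0093, 0.0862]
tcp_rot: [180.0, 0.0, -155.6]
contact_force: [0.4, -0.0, -2.3]
opening: 0.0162
grasp_force: 118.0
time: 36.62
tool_pos: [0.428, -0.0094, 0.0859]
tcp_rot: [180.0, 0.0, -155.6]
contact_force: [-2.2, -0.6, 6.0]
opening: 0.0159
grasp_force: 119.5
```

Contact comes at the same height as at pick-up, so I release and withdraw.

```bash
python3 -m handwheel '[[[0,0,0.3],[0,0,0],0.4],[[0,0,0],[0,0,0],0],[[0,0,0],[0,0,0],-0.2],[[0,0,0],[0,0,0],-0.3],[[0,0,0],[0,0,0],-0.3],[[0,0,20],[0,0,0],-0.3],[[0,0,50],[0,0,0],-0.3],[[0,0,60],[0,0,0],-0.3]]' 20
python3 -m handwheel '[[[0,0,40],[0,0,0],-0.3],[[0,60,30],[0,0,0],-0.3],[[0,60,0],[0,0,0],-0.3],[[0,60,0],[0,0,0],-0.3],[[0,50,0],[0,0,0],-0.3],[[0,0,0],[0,0,0],-0.3],[[0,0,0],[0,0,0],-0.3]]'
python3 - <<'E'
from h import *
im,d,c=shot('top','t13.png');hsv=cv2.cvtColor(im,cv2.COLOR_BGR2HSV)
for lo,hi,n,p in (((105,140,80),(125,255,255),'b',None),((22,120,100),(34,255,255),'y',None),((0,170,90),(4,255,255),'r',None)):
    m=cv2.inRange(hsv,lo,hi);k,l,s,ce=cv2.connectedComponentsWithStats(m);print(n,[(ce[i].round(1).tolist(),int(s[i,4])) for i in range(1,k) if s[i,4]>25 and 230<ce[i][0]<390 and 120<ce[i][1]<210])
# heights from depth: pins and mallet
K,R,t=c
def z(u,v):
    Z=d[int(round(v)),int(round(u))];return (R.T@(np.linalg.inv(K)@[u,v,1]*Z-t)).round(4)
for q in ((.6624,.161),(.6637,.1012),(.6667,.063),(.668,.0113),(.6687,-.027),(.6698,-.071)):
    print(z(*pix(c,[[*q,.085]])[0]))
m=cv2.inRange(hsv,(0,0,150),(180,60,255));k,l,s,ce=cv2.connectedComponentsWithStats(m)
for i in range(1,k):
    if abs(ce[i][0]-328)<18 and abs(ce[i][1]-262)<18 and s[i,4]>100: print('head',ce[i],s[i,4],z(*ce[i]))
m=cv2.inRange(hsv,(8,60,120),(24,255,255));m[:,:320]=0;m[:260]=0;m[:,375:]=0;k,l,s,ce=cv2.connectedComponentsWithStats(m);i=1+np.argmax(s[1:,4]);vv,uu=np.nonzero(l==i);print('handle z',[z(a,b)[2] for a,b in list(zip(uu,vv))[::60]])
im2,d2,c2=shot('scene','s13.png')
E
```

```text
time: 37.62
tool_pos: [0.4274, -0.0094, 0.2165]
tcp_rot: [180.0, -0.2, -155.6]
contact_force: [2.2, 0.8, 0.3]
opening: 0.0552
grasp_force: 0.0
time: 38.5
tool_pos: [0.4279, 0.2159, 0.2834]
tcp_rot: [-180.0, -0.1, -155.6]
contact_force: [-0.3, -0.2, 0.8]
opening: 0.0558
grasp_force: 0.0
b [([297.2, 152.6], 45), ([324.7, 151.1], 43), ([296.0, 166.7], 136), ([322.0, 165.3], 145)]
y [([277.0, 153.7], 47), ([245.3, 155.3], 53), ([277.0, 167.6], 152), ([246.8, 169.4], 139)]
r [([369.2, 146.7], 42), ([345.7, 148.0], 43), ([342.0, 162.9], 197), ([364.0, 161.8], 198)]
[0.6644 0.1614 0.0778]
[0.6653 0.1011 0.0792]
[0.669  0.0626 0.0767]
[0.6699 0.0106 0.0784]
[ 0.6671 -0.0261  0.0909]
[ 0.6678 -0.0696  0.0922]
head [328.77842566 260.25947522] 343 [0.4632 0.0088 0.0569]
handle z [np.float64(0.0358), np.float64(0.038), np.float64(0.0369), np.float64(0.0405), np.float64(0.0402), np.float64(0.0376), np.float64(0.0411), np.float64(0.0388)]
```

```bash
python3 -c "
from station import job_done;print(job_done())"
```

```text
the job is handed in; nothing more can be done
None
```

I handed the job in with the blue and yellow tubes home in their stations and all four of their pins driven down with the mallet. No red tube was out, so the red pins stay up; the mallet is upright on its pad, I did not go near the vials or the brown look-alike, and I viewed 17 pictures where 14 were allowed.

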